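# Pulse a tea mill by its bayonet lid

### The arm

A 7-joint arm with a two-finger parallel gripper is mounted at the origin on the work surface. World frame = base frame: x ahead of the robot, y to its left, z up, the work surface at z = 0. Lengths are in m, angles in rad, forces in N, time in s.
With the tool pointing down it reaches from about 0.35 to 0.9 m from the base axis. Payload 8.1 kg.
Tool frame: the origin (TCP) lies midway between the tips of the shut fingers; the grasp point (between the pads) lies arm.tcp_to_grasp behind it (arm.tcp_to_grasp is the distance from the TCP to the grasp point, in m); z points along the fingers, y is the line along which they close (so a half turn about z gives the same grasp; the last joint's range is limited). The gripper opens to 92 mm and grips with 3 to 60 N. Pads are 19 mm wide; open, the fingers measure 130 mm over their backs; the gripper's body (75 mm by 190 mm) begins 47 mm behind the grasp point.
Start: joints at [-1.414, 0.434, 0.025, 1.573, -0.012, 1.134, -0.075], TCP at [0.161, 0.604, 0.227] pointing down, gripper open.
Joint ranges: [-2.62, 2.62], [-0.44, 2.09], [-1.27, 1.32], [0.08, 2.57], [-1.32, 4.46], [0.12, 2], [-2.74, 2.74]. Speed limits (rad/s): [2.22, 2.22, 3.01, 3.01, 3.14, 3.14, 3.14].

### API

Orientations are given as a rotation vector (axis times angle).
In Python, from cell import observe, get_image, arm gives the robot as it stands. The module is installed in compiled form; this text tells all that it offers.
- The arm moves only by the tool drive_tool, never from a script. Its argument "steps" is a list of rows, each a list of 5 numbers: the closure, from 0 (fully open) to 1 (shut), then the shift along the world's x, y, z in mm, then the turn about the world's z in rad. In form: [[hand, x, y, z, roll], ...]. A call has 1 to 20 rows; each row shifts and turns the commanded pose from where the row before left it; what a row does not reach is not made up. A row lasts 1/12 s, in which the tool goes at most 41.7 mm and 7.16 degrees, less where a joint would pass 70% of its speed; a pose out of reach is approached as far as the arm can. A call with a gripper value outside its range is refused whole. The fingers move at their own pace and stop on an object; "grip_force" is the grip in N (left out, the last holds). Time passes only in rows, so rows that do not move let the fingers close. It gives the time, the measured TCP pose, the force, the opening and the grip force at its end, in the units of the state.
- observe(): the state, without advancing time (a new reading comes with each control period).
- get_image(name): name is "scene" or "top"; returns a dict with "image" (420x560x3 uint8, red, green, blue), "vfov" (degrees; the focal length in pixels is half the picture's height over the tangent of half this angle, whatever the lens; pixels are square), "cx", "cy" (the principal point, pixels), "k1" (the pictures are not rectified: a ray, as slopes to the right and down, at radius r is drawn at 1 + k1 r^2 times it, then the intrinsics apply), "xyz" and "attitude" of the camera in the world. Camera axes: x right, y down, z forward; pixel columns grow to the right and rows downward; lengths in m; the calibration is good to about 2 mm. A picture is of the moment at which its call begins. There is no depth.
- arm.sign_off(): hands the job in; it is judged then, once.
The state is a dict: "clock": time; "joints": joint angles; "dq": joint speeds; "joint_efforts": joint torques, N m; "position": TCP position; "ee_rot": TCP orientation; "force": force on the tool from outside, world axes, zero at the start; "ft_torque": the same for the moment, N m; "width": opening from 0.0 (shut) to 1.0 (fully open); "gripper_force": force on a finger pad.
Only numpy, scipy, OpenCV 4.12 (cv2) and the standard library are available. Lean on these libraries where they do the work, as an engineer would, in place of code of your own. Each camera call takes 0.05 s, during which the arm holds its last target. There are 200 camera calls.

### The job

Run a pulse on the green tea mill: first turn the speed dial on its deck clockwise to the red mark, then take the black lid from its coaster, lower it into the mill's bayonet slots until it is fully down, and twist it clockwise half way to its lock, so that its white pointers stand at the orange pulse marks, never so far that the lock clicks. The lid springs back if let go, so finish with the gripper still holding it steadily at the orange marks; leave the dial at its mark and everything else on the desk where it stands.

Things in the scene. Friction and masses are not known exactly. Their poses are not given: they have to be found in the camera images.
- lid_grip (a point): Where to grip the mill's loose black lid (100 to 210 g), upright on one of three wooden coasters (8 mm thick): on its axis, inside its wing grip, a bar 74 mm long (x), 14 mm thick (y), 36 mm high; bar top 14 mm above this point, flange top 22 mm below it. z up. White pointers on the 96 mm wide flange at +x and -x. Works the same after half a turn.
- lid_foot (a point): Centre of the lid's underside, 44 mm below lid_grip, same axes. Round plug 73 mm wide, 15 mm high, under the flange. Two orange lugs, 10 mm wide, 6 mm high, at the plug's lower edge at +x and -x (in line with the grip bar), out to a radius of 44 mm.
- mill_seat (a point): On the mill's bowl axis, at the ledge on which lid_foot rests when the lid is fully down, 115 mm above the desk (2.5 mm up-down play). z up. Collar's bore 77 mm, its top 13.5 mm above this point. Entry slots at +x and -x, 16 mm wide: lower the lid with its bar along this x (within 0.06 rad), the lugs pass under the collar's lip; elsewhere they rest on the lip.
- pulse_mark (a point): One of the two wide orange marks on the collar's top, 52 mm from the bowl's axis, 0.54 rad clockwise (from above) from the slot at -x of mill_seat, half way to the red lock mark (1.08 rad). The lid, once down, turns only clockwise; a spring turns it back with 0.05 N m plus 0.10 N m per rad. Ball plungers resist from 0.8 rad on; the lock clicks at about 0.95 rad.
- mill: Fixed green tea mill, origin under the bowl's axis at desk height, axes as mill_seat. Housing 130 (x) x 260 (y) x 75 mm high, from y = -195 to 65 mm; bowl tower 104 mm wide with a grey collar 114 mm wide, top 128.5 mm above the desk. The dial stands on the deck at y = -130 mm.
- dial (a joint): Black speed dial on the mill's deck, rad, grows clockwise seen from above, 0 to 2.0; starts between 0 and 0.6. It reads 1.40 when its white-lined end points at the red mark. Light friction (0.04 N m); it stays where it is left.
- dial_grip (a point): Centre of the dial's bar grip, on its vertical axis, 112 mm above the desk. Bar 42 mm long (x), 14 mm thick (y), from 23 mm below to 7 mm above this point, on a disc 44 mm wide. z up; the axes turn with the dial; the white-lined end is at -x.
- dial_mark (a point): Middle of the red mark of the dial's scale, on the deck, 75 mm above the desk, 42.5 mm from the dial's axis.
- cup_mid (a point): White ceramic cup, 74 mm wide, 62 mm high, on a coaster; its centre. Leave alone.
- caddy_mid (a point): Red tea tin with a brass cap, 65 mm wide, 82 mm high, on a coaster; its centre. Leave alone.
- jar_mid (a point): Glass jar with a red cap, 67 mm wide, 92 mm high, beyond the coasters; its centre. Leave alone.
- tasting_bowl_mid (a point): Blue bowl, 84 mm wide, 45 mm high, beyond the mill; its centre. Leave alone.
- sample_jar_mid (a point): Small white jar, 52 mm wide, 75 mm high, beyond the mill; its centre. Leave alone.
- scoop_mid (a point): Wooden spoon, 160 mm long, 20 mm high, lying to the right of the mill; its centre. Leave alone.
- pen_mid (a point): White and blue pen, 136 mm long, lying on a notebook (12 mm thick) to the right; its centre. Leave alone.
There are look-alikes about, which are no part of the job. Leave any pink or turquoise look-alike of the part that bears lid_grip alone.

How it is judged:
By the outcome, as a careful person would: the job done as asked, in the order asked, and still so for the second after the job is handed in, while the arm keeps its last pose, push and grip.
It also fails if it takes over 69 s, if anything falls off the work surface, if the arm or the gripper's body presses on something with over 40 N, if the wrist force passes 120 N, or if a joint passes its speed limit or range.

## Working session

There is one attempt and no reset: what is moved stays moved. The work goes in short steps, Python scripts to look and compute and a tool call to move; the robot and the scene stay as the last step left them, time stands still between calls to the robot, and variables do not carry over. Pictures are saved under pics/ and viewed, at most 10 in all, crops included, and the job is handed in when it is done.

Besides the shell and the picture viewer there is one more tool, called as name(argument=value, ...), one argument or row to a line, values as JSON. drive_tool: Moves the arm, as the interface text tells. Its arguments: {"type":"object","properties":{"steps":{"type":"array"},"grip_force":{"type":"number"}},"required":["steps"]}

```bash
mkdir -p pics; cat > h.py <<'E'
import numpy as np, cv2
from scipy.spatial.transform import Rotation as R
from cell import observe,get_image,arm
def cam(g):
    f=g["image"].shape[0]/2/np.tan(np.radians(g["vfov"])/2)
    a=np.array(g["attitude"],float)
    M=a if a.shape==(3,3) else R.from_rotvec(a).as_matrix()
    return f,M,np.array(g["xyz"])
def ray(g,u,v):
    f,M,c=cam(g); d=np.array([(u-g["cx"])/f,(v-g["cy"])/f]); s=d.copy()
    for _ in range(30): s=d/(1+g["k1"]*(s@s))
    return c,M@np.array([s[0],s[1],1.])
def onz(g,u,v,z):
    c,d=ray(g,u,v); return c+d*(z-c[2])/d[2]
def proj(g,p):
    f,M,c=cam(g); q=M.T@(np.array(p)-c); s=q[:2]/q[2]; s=s*(1+g["k1"]*(s@s)); return s*f+[g["cx"],g["cy"]]
def tri(g1,p1,g2,p2):
    A=np.zeros((3,3));b=np.zeros(3)
    for g,p in((g1,p1),(g2,p2)):
        c,d=ray(g,*p); d=d/np.linalg.norm(d); P=np.eye(3)-np.outer(d,d); A+=P;b+=P@c
    return np.linalg.solve(A,b)
def save(g,n,box=None,s=1):
    im=g["image"][:,:,::-1]
    if box: x0,y0,x1,y1=box; im=im[y0:y1,x0:x1]
    cv2.imwrite("pics/"+n,cv2.resize(im,None,fx=s,fy=s,interpolation=cv2.INTER_CUBIC))
E
python3 - <<'E'
from h import *
import pickle
S={}
for n in("scene","top"):
    g=get_image(n);save(g,n+"0.png",None,1.4);S[n]=g
    print(n,{k:v for k,v in g.items() if k!="image"})
pickle.dump(S,open("s0.pkl","wb"))
print(observe(),arm.tcp_to_grasp)
E
```

```text
scene {'vfov': 44.94718736443046, 'cx': 278.94811363104014, 'cy': 207.11474710986306, 'k1': -0.1469073907540779, 'xyz': array([ 1.60567553, -0.41974723,  1.12272306]), 'attitude': array([-1.94093427, -1.37686554,  0.60274411])}
top {'vfov': 42.94781466050335, 'cx': 281.60738085606664, 'cy': 201.087471645935, 'k1': -0.09674021256035435, 'xyz': array([ 0.47780247, -0.04350973,  1.37122814]), 'attitude': array([-2.15226817,  2.1991238 , -0.06465134])}
{'clock': 0.1, 'joints': array([-1.41360445,  0.43515851,  0.02494645,  1.57400492, -0.01160312,
        1.13399528, -0.07508972]), 'dq': array([-6.03881494e-04, -1.41128692e-03, -5.56988328e-04, -2.39012650e-04,
        2.70877457e-05,  1.55954213e-03,  1.58567037e-03]), 'joint_efforts': array([ 3.79429024e-03, -6.69128036e+01,  9.88271087e-01, -3.15144145e+01,
       -6.05973601e-02,  3.74936115e-02,  6.79178083e-05]), 'position': array([0.16046667, 0.60357406, 0.22602036]), 'ee_rot': array([-4.06980253e-01, -3.11504925e+00,  2.22974909e-03]), 'force': array([-0.30090007, -0.76559592, -0.10059107]), 'ft_torque': array([0.02833576, 0.05146123, 0.00471369]), 'gripper_force': 0.0, 'width': 0.999023025230528} 0.0188
```

View pics/top0.png

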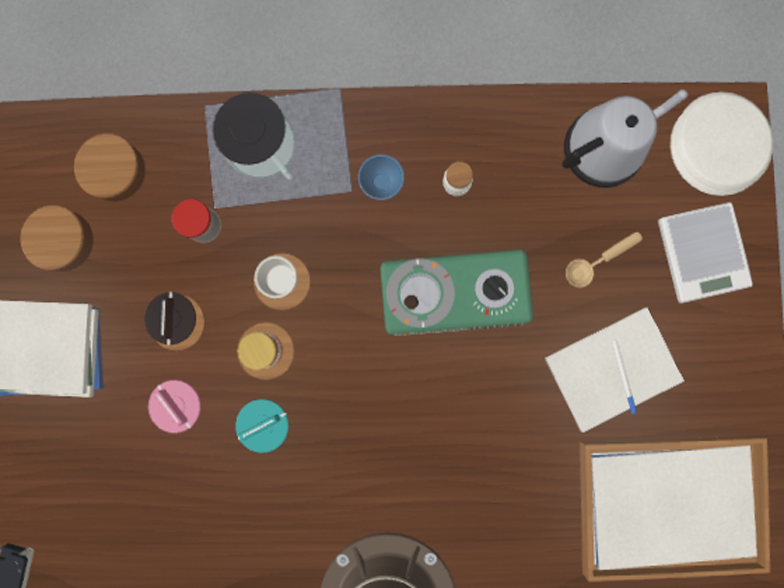

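View pics/scene0.png

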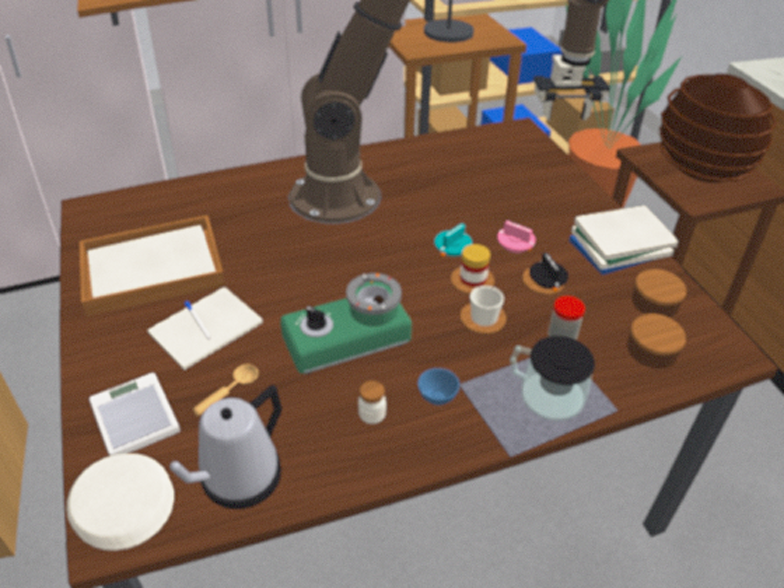

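The top view shows the mill with its bowl at about (420,293) and its dial at (494,290). There are three lids: black (170,320), pink (174,406) and turquoise (262,426), all in 1.4x pixels. Only the black one, on a wooden coaster, fits the description; I'll confirm it in a crop.

```bash
python3 - <<'E'
from h import *
import pickle
S=pickle.load(open("s0.pkl","rb"));g=S["top"]
im=g["image"][:,:,::-1]
a=cv2.resize(im[170:245,268:388],None,fx=5,fy=5,interpolation=cv2.INTER_CUBIC)
b=cv2.resize(im[200:260,95:155],None,fx=3.3,fy=6.25,interpolation=cv2.INTER_CUBIC)
b=cv2.resize(im[190:265,95:135+15],None,fx=3.6,fy=3.6,interpolation=cv2.INTER_CUBIC)
c=np.zeros((375,800,3),np.uint8);c[:,:600]=a;c[:b.shape[0],600:600+b.shape[1]]=b
cv2.imwrite("pics/crop1.png",c)
E
```

```text
(no output)
```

View pics/crop1.png

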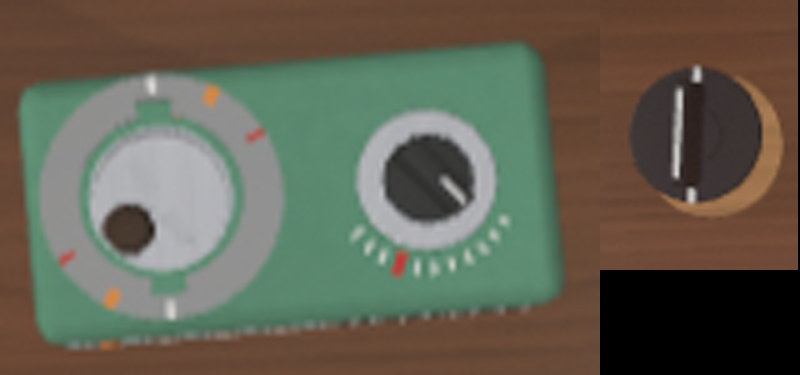

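The crop confirms the black lid on its wooden coaster, with white pointers at crop (697,73) and (691,196). The mill's slot marks are at (152,84) and (170,308), the orange marks at (211,95) and (112,298), and the red dial mark at (401,263). The dial's white line runs from (443,180) to (463,203).

```bash
python3 - <<'E'
from h import *
import pickle
S=pickle.load(open("s0.pkl","rb"));g=S["top"];sc=S["scene"]
im=g["image"].astype(float)
def cen(x,y,r,fn):  # crop px -> weighted centroid
    u0=268+x/5-.5+.1;v0=170+y/5-.5+.1   
    us,vs=np.meshgrid(range(int(u0-r),int(u0+r+2)),range(int(v0-r),int(v0+r+2)))
    w=fn(im[vs,us]); w=np.clip(w-.35*w.max(),0,None); return (us*w).sum()/w.sum(),(vs*w).sum()/w.sum()
wh=lambda p:np.clip(p.min(2)-170,0,None); rd=lambda p:np.clip(p[...,0]-p[...,1]-25,0,None)
H=.1285
P={}
for n,x,y,f in(("s1",152,84,wh),("s2",170,308,wh),("o1",211,95,rd),("o2",112,298,rd),("r1",255,135,rd),("r2",67,257,rd)):
    c=cen(x,y,3,f);P[n]=onz(g,*c,H)[:2];print(n,np.round(c,2),P[n].round(4))
for a in"sor": 
    d=P[a+"1"]-P[a+"2"];print(a,((P[a+"1"]+P[a+"2"])/2).round(4),np.linalg.norm(d)/2,np.arctan2(d[1],d[0]))
ctr=np.mean(list(P.values()),0);th={a:np.arctan2(*(P[a+"1"]-P[a+"2"])[::-1]) for a in"sor"}
yaw=np.mean([th["s"],th["o"]+.54,th["r"]+1.08]);print("mill",ctr,yaw)
dc=ctr+130e-3*np.array([np.sin(yaw),-np.cos(yaw)])
c=cen(401,263,3,rd);m=onz(g,*c,.075)[:2];print("dial",dc,"mark",m,np.linalg.norm(m-dc))
c=cen(453,192,3,lambda p:np.clip(p.min(2)-110,0,None));l=onz(g,*c,.119)[:2];print("line",l,np.linalg.norm(l-dc))
# dial axis projected vs image disc: dial dark/disc
a_m=np.arctan2(*(m-dc)[::-1]);a_l=np.arctan2(*(l-dc)[::-1]);print("mark ang",a_m,"line ang",a_l,"cw to go",(a_l-a_m)%(2*np.pi))
print("proj dial top",(proj(g,[*dc,.112])-[268,170])*5, proj(sc,[*dc,.119])*1.4, "collar",proj(sc,[*ctr,H])*1.4)
# lid
x=lambda x,y:(95+(x-600)/3.6,190+y/3.6)
L=[]
for px in((697,73),(691,196)):
    u0,v0=x(*px);us,vs=np.meshgrid(range(int(u0-2),int(u0+4)),range(int(v0-2),int(v0+4)))
    w=np.clip(im[vs,us].min(2)-100,0,None);c=((us*w).sum()/w.sum(),(vs*w).sum()/w.sum());L.append(onz(g,*c,.030)[:2]);print(c,L[-1])
hs=cv2.cvtColor(g["image"],cv2.COLOR_RGB2GRAY)[200:256,95:150]
d=L[0]-L[1];lc=(L[0]+L[1])/2;print("lid",lc,np.linalg.norm(d)/2,np.arctan2(d[1],d[0]))
print("lid in scene",proj(sc,[*lc,.066])*1.4,proj(sc,[*lc,.03])*1.4)
save(sc,"crop2.png",(195,165,425,265),3.4)
o=observe();print(R.from_rotvec(o["ee_rot"]).as_matrix().round(3))
E
```

```text
s1 [298.   186.75] [ 0.604  -0.0643]
s2 [302.   231.73] [ 0.4987 -0.0712]
o1 [309.65 188.83] [ 0.5985 -0.0914]
o2 [289.94 229.19] [ 0.5052 -0.0433]
r1 [318.49 196.64] [ 0.5797 -0.1116]
r2 [280.74 221.17] [ 0.5244 -0.0223]
s [ 0.5513 -0.0678] 0.05271892538249454 0.0651526323609137
o [ 0.5519 -0.0674] 0.052460855903775874 -0.47663200968082153
r [ 0.552  -0.0669] 0.052531880719881366 -1.016067612957474
mill [ 0.55173992 -0.06735071] 0.06415100324087278
dial [ 0.56007383 -0.1970833 ] mark [ 0.52016704 -0.18321481] 0.042247916569185126
line [ 0.54812648 -0.20827166] 0.01636822140759252
mark ang 2.8071271286341606 line ang -2.388988772729916 cw to go 1.0870694058155097
proj dial top [432.39286994 173.46777551] [316.47897342 309.82539618] collar [374.97227373 290.21264149]
(np.float64(121.51232394366197), np.float64(210.2781690140845)) [0.56412965 0.38511554]
(np.float64(119.89889415481832), np.float64(243.90205371248024)) [0.47859409 0.38941557]
lid [0.52136187 0.38726555] 0.04282178769624254 -0.05022960971591823
lid in scene [552.89602525 260.42421112] [550.49135184 272.00065439]
[[-0.966  0.257 -0.   ]
 [ 0.257  0.966 -0.001]
 [-0.    -0.001 -1.   ]]
```

View pics/crop2.png

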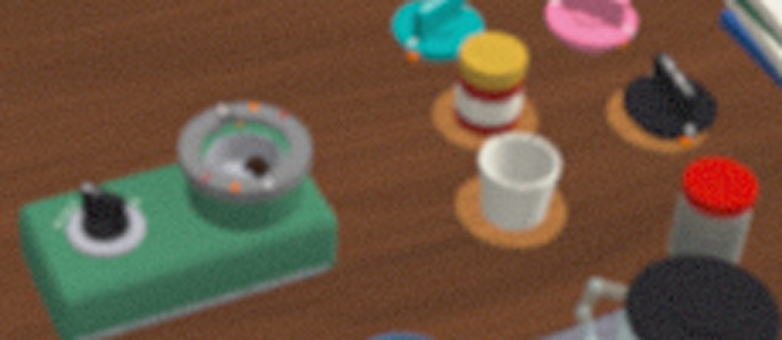

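The scene crop confirms it: the black lid is at crop (670,105) on its own coaster, and the mill and dial lie within a pixel or two of where I predicted. Next I triangulate the marks across both views.

```bash
python3 - <<'E'
from h import *
import pickle
S=pickle.load(open("s0.pkl","rb"));g=S["top"];sc=S["scene"]
wh=lambda p:np.clip(p.min(2),0,None); rd=lambda p:np.clip(p[...,0]-p[...,1],0,None)
def cen(g,u0,v0,f,r=2):
    im=g["image"].astype(float);u0,v0=round(u0),round(v0);us,vs=np.meshgrid(range(u0-r,u0+r+1),range(v0-r,v0+r+1))
    w=f(im[vs,us]);w=np.clip(w-np.median(w)-.25*(w.max()-np.median(w)),0,None);return (us*w).sum()/w.sum(),(vs*w).sum()/w.sum()
T=lambda x,y:(268+x/5-.4,170+y/5-.4); C=lambda x,y:(195+x/3.4-.35,165+y/3.4-.35)
L=lambda x,y:(95+(x-600)/3.6-.35,190+y/3.6-.35)
for n,t,c,f,z in(("s1",T(152,84),C(222,109),wh,.1285),("s2",T(170,308),C(267,185),wh,.1285),("o1",T(211,95),C(254,106),rd,.1285),("o2",T(112,298),C(235,187),rd,.1285),("lid1",L(697,73),C(690,131),wh,.03),("lid2",L(691,196),C(657,66),wh,.03)):
    a=cen(g,*t,f);b=cen(sc,*c,f);p=tri(g,a,sc,b)
    print(n,np.round(b,1),"tri",p.round(4),"top",onz(g,*a,z)[:2].round(4),"scene",onz(sc,*b,z)[:2].round(4))
E
```

```text
s1 [260.  197.2] tri [ 0.5906 -0.0819  0.2043] top [ 0.6041 -0.0639] scene [ 0.5009 -0.0751]
s2 [273.5 218.4] tri [ 0.5074 -0.0544  0.0415] top [ 0.4993 -0.0705] scene [ 0.6021 -0.0674]
o1 [269.2 195.5] tri [ 0.5924 -0.0829  0.2111] top [ 0.5985 -0.0915] scene [ 0.5026 -0.0464]
o2 [263.8 219.6] tri [ 0.5041 -0.0537  0.0326] top [ 0.5053 -0.0433] scene [ 0.5981 -0.0953]
lid1 [397.5 202.9] tri [0.5632 0.3832 0.0282] top [0.564  0.3851] scene [0.5648 0.3792]
lid2 [389.8 182.8] tri [0.4804 0.3886 0.0469] top [0.4787 0.3895] scene [0.463  0.4065]
```

drive_tool(
  steps=[
    [0,20,-40,0,0.05],
    [0,20,-40,0,0.1],
    [0,20,-40,0,0.1],
    [0,20,-40,0,0.1],
    [0,20,-40,0,0.1],
    [0,20,-40,0,0.1],
    [0,20,-40,0,0.1],
    [0,20,-40,0,0.1],
    [0,20,-40,0,0.1],
    [0,20,-40,0,0.1],
    [0,20,-40,0,0.06],
    [0,20,-40,0,0],
    [0,20,-40,0,0],
    [0,20,-40,0,0],
    [0,20,-40,0,0],
    [0,20,-40,0,0],
    [0,20,-40,0,0],
    [0,20,-40,0,0],
    [0,20,-40,0,0],
    [0,20,-40,0,0],
  ],
  grip_force=15,
)

```text
clock: 1.77
position: [0.5311, -0.1375, 0.2266]
ee_rot: [1.129, -2.931, -0.0]
force: [0.0, 0.9, -0.4]
width: 1.0
gripper_force: 0.0
```

drive_tool(
  steps=[
    [0,15,-31,0,0],
    [0,14,-30,0,0],
    [0,0,0,-25,0],
    [0,0,0,-25,0],
    [0,0,0,-25,0],
    [0,0,0,-25,0],
    [0,0,0,-20,0],
    [0,0,0,-10,0],
    [0,0,0,0,0],
    [0.3,0,0,0,0],
    [0.5,0,0,0,0],
    [0.6,0,0,0,0],
    [0.6,0,0,0,0],
    [0.6,0,0,0,0],
  ],
)

```text
clock: 2.93
position: [0.5602, -0.1966, 0.0976]
ee_rot: [-1.128, 2.931, -0.001]
force: [-0.2, 0.8, 0.7]
width: 0.687
gripper_force: 0.0
```

drive_tool(
  steps=[
    [0.6,0,-1,0,0],
    [0.7,0,0,0,0],
    [0.7,0,0,0,0],
    [0.75,0,0,0,0],
    [0.75,0,0,0,0],
    [0.75,0,0,0,0],
  ],
)

```text
clock: 3.43
position: [0.5597, -0.1975, 0.0967]
ee_rot: [1.129, -2.932, -0.0]
force: [-0.5, -0.1, -0.2]
width: 0.268
gripper_force: 0.0
```

```bash
python3 - <<'E'
from h import *
g=get_image("top");sc=get_image("scene")
a=cv2.resize(g["image"][170:245,318:388,::-1],None,fx=5.7,fy=5.7,interpolation=cv2.INTER_CUBIC)
b=cv2.resize(sc["image"][170:245,195:265,::-1],None,fx=5.7,fy=5.7,interpolation=cv2.INTER_CUBIC)
cv2.imwrite("pics/dial.png",np.hstack([a,b]))
o=observe();print(o["position"],o["width"],o["force"],o["ft_torque"])
E
```

```text
[ 0.55969953 -0.19755608  0.09671382] 0.2562280202853108 [ 0.07202011 -0.88748808  0.5336544 ] [ 0.11732345  0.10740002 -0.02661006]
```

View pics/dial.png

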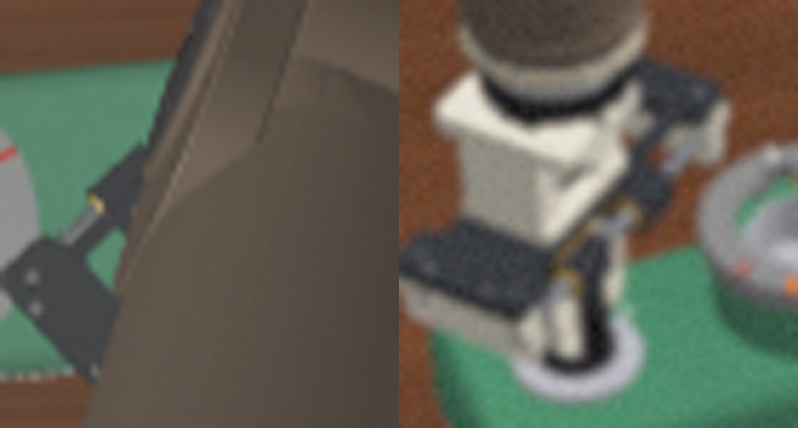

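The left crop (top view) is hidden by the arm. In the right crop (scene view) the fingers straddle the dial bar at about (585,320), with a gap around it. Now I close on it.

drive_tool(
  steps=[
    [0.8,0,0,0,0],
    [0.83,0,0,0,0],
    [0.86,0,0,0,0],
    [0.9,0,0,0,0],
    [0.9,0,0,0,0],
  ],
  grip_force=15,
)

```text
clock: 3.95
position: [0.5594, -0.1972, 0.0967]
ee_rot: [1.129, -2.931, -0.001]
force: [-2.3, 2.5, 1.4]
width: 0.153
gripper_force: 15.0
```

drive_tool(
  steps=[
    [0.9,0,0,0,-0.07],
    [0.9,0,0,0,-0.1],
    [0.9,0,0,0,-0.1],
    [0.9,0,0,0,-0.1],
    [0.9,0,0,0,-0.1],
    [0.9,0,0,0,-0.1],
    [0.9,0,0,0,-0.1],
    [0.9,0,0,0,-0.1],
    [0.9,0,0,0,-0.1],
    [0.9,0,0,0,-0.1],
    [0.9,0,0,0,-0.1],
    [0.9,0,0,0,0],
    [0.9,0,0,0,0],
  ],
)

```text
clock: 5.03
position: [0.5598, -0.1988, 0.0968]
ee_rot: [0.52, 3.098, -0.003]
force: [-0.1, -5.5, -3.8]
width: 0.151
gripper_force: 15.0
```

drive_tool(
  steps=[
    [0.8,0,0,0,0],
    [0.7,0,0,0,0],
    [0.4,0,0,0,0],
    [0,0,0,0,0],
    [0,0,0,20,0],
    [0,0,0,30,0],
    [0,0,0,35,0],
    [0,0,0,35,0],
    [0,0,40,0,0.05],
    [0,0,40,0,0.05],
    [0,0,40,0,0.05],
    [0,0,40,0,0.05],
    [0,0,40,0,0.05],
    [0,0,40,0,0.03],
    [0,0,40,0,0],
    [0,0,40,0,0],
    [0,0,40,0,0],
    [0,0,40,0,0],
  ],
)

```text
clock: 6.53
position: [0.5592, 0.2046, 0.217]
ee_rot: [0.085, 3.14, 0.001]
force: [0.6, 0.1, 0.3]
width: 1.0
gripper_force: 0.0
```

```bash
python3 - <<'E'
from h import *
import pickle
S={n:get_image(n) for n in("top","scene")};pickle.dump(S,open("s1.pkl","wb"))
g=S["top"];sc=S["scene"]
a=cv2.resize(g["image"][180:235,330:385,::-1],None,fx=7,fy=7,interpolation=cv2.INTER_CUBIC)
b=cv2.resize(sc["image"][205:260,200:255,::-1],None,fx=7,fy=7,interpolation=cv2.INTER_CUBIC)
cv2.imwrite("pics/dial2.png",np.hstack([a,b]))
print(observe()["position"])
E
```

```text
[0.55799289 0.21177294 0.21606007]
```

View pics/dial2.png

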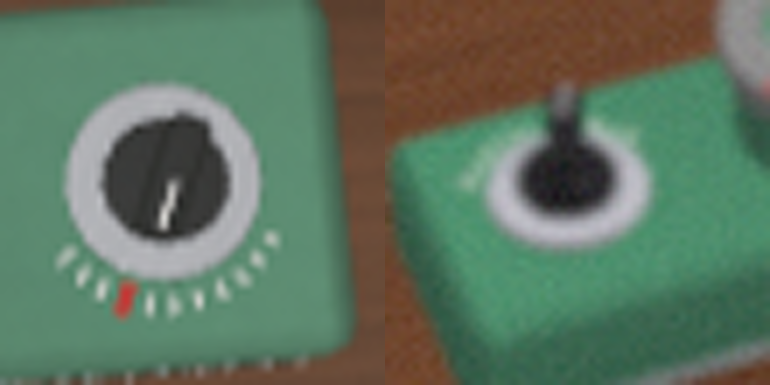

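The top crop shows the dial's white line from (174,182) to (164,228) and the red mark at (126,301). It looks a few hundredths of a radian short, so I measure it numerically.

```bash
cat > dial.py <<'E'
from h import *
g=get_image("top");im=np.mean([get_image("top")["image"].astype(float) for _ in range(6)],0)
u0,v0=330,180;c=im[v0:v0+55,u0:u0+55]
us,vs=np.meshgrid(np.arange(55)+u0,np.arange(55)+v0)
rd=np.clip(c[...,0]-c[...,1]-40,0,None);rd[:,40:]=0;rd[:35]=0
m=np.array([(us*rd).sum(),(vs*rd).sum()])/rd.sum();M=onz(g,*m,.075)
# silver ring, filled
s=((c.min(2)>120)).astype(np.uint8);n,lab,st,ce=cv2.connectedComponentsWithStats(s);k=1+np.argmax(st[1:,4])
cnt=max(cv2.findContours((lab==k).astype(np.uint8),0,1)[0],key=len);(ex,ey),ax,_=cv2.fitEllipse(cnt)
D=onz(g,ex+u0,ey+v0,.077);print("ring",ex*7+3.5,ey*7+3.5,ax,D)
dk=(c.max(2)<95).astype(np.uint8);
w=c.min(2).copy();r=np.hypot(us-ex-u0,vs-ey-v0);w[r>8.5]=0;w=np.clip(w-85,0,None);w/=w.sum()
P=np.array([onz(g,a,b,.119)[:2] for a,b in zip(us[w>0],vs[w>0])]);W=w[w>0]
mu=W@P;C=(P-mu).T@((P-mu)*W[:,None]);e,V=np.linalg.eigh(C);d=V[:,1]*np.sign(V[:,1]@(mu-D[:2]))
a=lambda v:np.arctan2(v[1],v[0])
print("mark",M[:2],np.linalg.norm(M[:2]-D[:2]),"mark ang",a(M-D),"line pca",a(d),e,"line by centre",a(mu-D[:2]),np.linalg.norm(mu-D[:2]))
# dark bar: from line centre, axis: print profile perpendicular
E
python3 dial.py; python3 - <<'E'
from h import *
o=observe();print(o["position"],o["ee_rot"])
E
```

```text
ring 162.7476100921631 182.25291633605957 (27.24909019470215, 27.542572021484375) [ 0.56040358 -0.19708377  0.077     ]
mark [ 0.52024922 -0.18323939] 0.042473984609812686 mark ang 2.8095767599634227 line pca 2.62836219785912 [1.10704046e-05 3.08009396e-05] line by centre 2.77946694244351 0.012736334308019324
[0.55998193 0.20076189 0.2169739 ] [ 9.01497276e-02  3.14008055e+00 -2.92047217e-04]
```

```bash
for t in 110 130 150; do sed "s/w-85/w-$t/; s/r>8.5/r>7.5/" dial.py > d2.py; python3 d2.py | tail -1; done; python3 - <<'E'
from h import *
g=get_image("top");print(g["image"][204:216,346:362].min(2))
E
```

```text
mark [ 0.5202511  -0.18323727] 0.04252837565834839 mark ang 2.809246411737661 line pca 2.874416868389676 [3.91647680e-07 1.83574433e-05] line by centre 2.8331085841278028 0.01177545709830257
mark [ 0.52025756 -0.18324541] 0.04246414305240513 mark ang 2.8096467082053103 line pca 2.863393041646469 [3.47631639e-07 1.74190634e-05] line by centre 2.834759204335801 0.0118624074795038
mark [ 0.52025809 -0.18324142] 0.042464936300834394 mark ang 2.809553830691793 line pca 2.8234271451742092 [2.02601953e-07 1.44301320e-05] line by centre 2.836377219007494 0.012257702093956853
[[ 58  58  58  58  57  48  51  56  57  57  55  51  49  55  56  60]
 [ 59  58  58  57  56  46  55  58  82  80  55  49  54  56  54  56]
 [ 58  59  58  59  52  47  55  63 150 101  54  47  57  56  56  58]
 [ 59  58  59  59  49  50  57  65 184  86  53  50  57  57  56  57]
 [ 59  59  59  58  48  54  58  86 183  54  48  52  57  56  55  63]
 [ 60  59  58  55  47  55  61 151 160  52  48  54  57  56  57  80]
 [ 90  59  59  51  48  58  65 199  86  54  49  56  57  56  63 122]
 [149  73  59  49  51  58  87 203  55  51  53  57  57  58  95 161]
 [176 141  70  48  48  51  88 153  54  49  56  57  59 113 149 176]
 [176 176 138 110  62  48  46  48  50  51  72  92 136 161 176 174]
 [176 175 174 162 140 135 111 109 110 136 139 151 176 176 175 173]
 [175 174 176 178 177 178 162 160 162 178 176 176 176 176 175 174]]
```

drive_tool(
  steps=[
    [0,-10,40,0,0],
    [0,-10,40,0,0.01],
    [0,-10,40,0,0],
    [0,-10,40,0,0],
    [0,0,25,0,0],
    [0,0,0,-30,0],
    [0,0,0,-30,0],
    [0,0,0,-30,0],
    [0,0,0,-30,0],
    [0,0,0,-30,0],
    [0,0,0,-20,0],
    [0,0,0,-11,0],
    [0,0,0,0,0],
    [0,0,0,0,0],
  ],
)

```text
clock: 9.25
position: [0.52, 0.3874, 0.0361]
ee_rot: [0.071, 3.141, -0.0]
force: [0.8, 0.0, 0.6]
width: 0.997
gripper_force: 0.0
```

```bash
python3 - <<'E'
from h import *
sc=get_image("scene");save(sc,"grasp.png",(350,140,450,220),7)
o=observe();print(o["position"],o["ee_rot"],o["force"])
E
```

```text
[0.52060261 0.38783728 0.03700242] [7.10106237e-02 3.13939606e+00 1.55628475e-03] [ 0.1382048  -0.10423597 -0.07636125]
```

View pics/grasp.png

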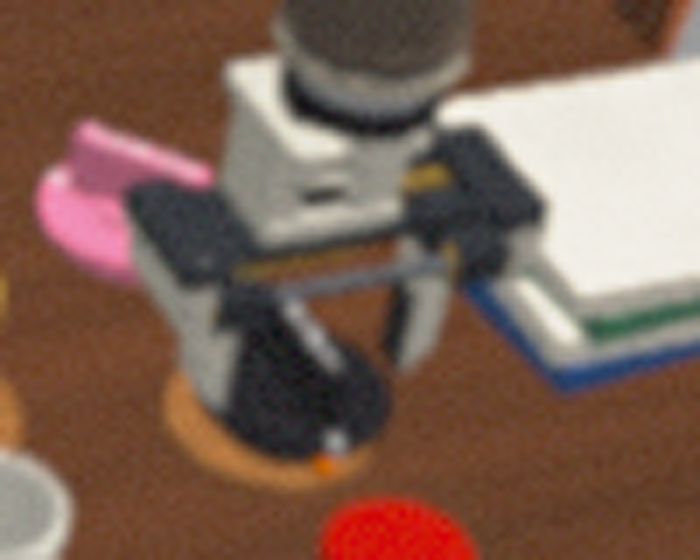

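The scene crop shows the black lid between the open fingers, with the bar at about (310,330) midway between fingertips at (215,360) and (415,310). Now I close.

drive_tool(
  steps=[
    [0.6,0,0,0,0],
    [0.7,0,0,0,0],
    [0.7,0,0,0,0],
    [0.7,0,0,0,0],
    [0.7,0,0,0,0],
    [0.7,0,0,0,0],
    [0.7,0,0,0,0],
    [0.75,0,0,0,0],
    [0.8,0,0,0,0],
    [0.83,0,0,0,0],
    [0.86,0,0,0,0],
    [0.95,0,0,0,0],
    [0.95,0,0,0,0],
  ],
  grip_force=30,
)

```text
clock: 10.38
position: [0.5197, 0.3872, 0.0357]
ee_rot: [-0.071, -3.141, 0.001]
force: [-0.5, -0.8, -0.3]
width: 0.152
gripper_force: 30.0
```

drive_tool(
  steps=[
    [0.95,0,0,10,0],
    [0.95,0,0,25,0],
    [0.95,0,0,35,0],
    [0.95,0,0,35,0],
    [0.95,0,0,35,0],
    [0.95,0,0,30,0],
    [0.95,0,-20,0,0],
    [0.95,0,-35,0,0],
    [0.95,0,-40,0,0.05],
    [0.95,5,-40,0,0.06],
    [0.95,5,-40,0,0],
    [0.95,5,-40,0,0],
    [0.95,5,-40,0,0],
    [0.95,5,-40,0,0],
    [0.95,5,-40,0,0],
    [0.95,0,-40,0,0],
    [0.95,0,-35,0,0],
    [0.95,0,-30,0,0],
    [0.95,0,-16,0,0],
    [0.95,0,0,0,0],
  ],
)

```text
clock: 12.05
position: [0.549, -0.0741, 0.2067]
ee_rot: [-0.091, 3.14, -0.003]
force: [-0.5, -0.1, -1.5]
width: 0.149
gripper_force: 30.0
```

```bash
python3 - <<'E'
from h import *
sc=get_image("scene");save(sc,"above.png",(215,135,325,245),5.4)
os_=[]
for _ in range(5): get_image("scene");os_.append(np.r_[observe()["position"],observe()["ee_rot"],observe()["force"]])
print(np.round(os_,4))
E
```

```text
[[ 5.4950e-01 -6.9000e-02  2.0620e-01 -9.9200e-02  3.1398e+00  7.0000e-04
   2.1290e-01  1.6335e+00 -2.5350e+00]
 [ 5.4960e-01 -6.7800e-02  2.0600e-01 -1.0230e-01  3.1399e+00  1.3000e-03
   4.9930e-01  1.1330e-01 -1.5588e+00]
 [ 5.4970e-01 -6.7100e-02  2.0590e-01  1.0450e-01 -3.1398e+00 -1.4000e-03
  -4.1800e-02  1.0180e-01 -1.7479e+00]
 [ 5.4980e-01 -6.6900e-02  2.0580e-01  1.0540e-01 -3.1398e+00 -1.2000e-03
  -1.2539e+00  3.9540e-01 -6.6340e-01]
 [ 5.4980e-01 -6.7000e-02  2.0570e-01  1.0560e-01 -3.1397e+00 -9.0000e-04
  -2.4700e-02  8.5530e-01 -1.8049e+00]]
```

View pics/above.png

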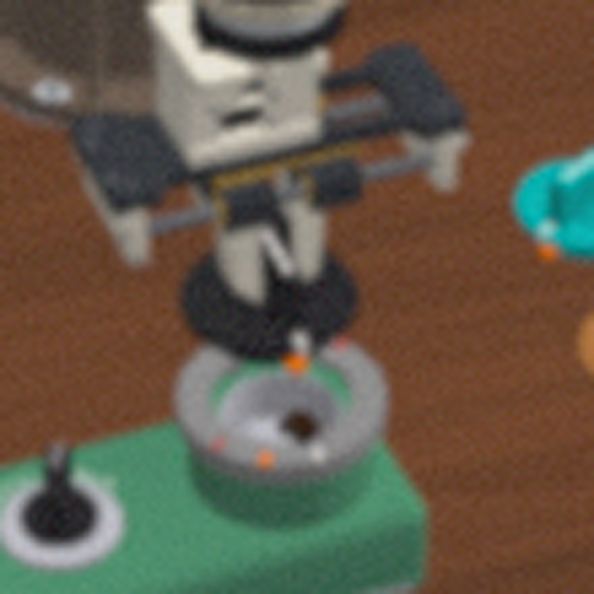

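The scene crop shows the lid level in the grip above the collar, with its front lug at (297,362), its pointer at (300,340) and the front slot mark at (320,452). I now measure the lid's offset from the collar in this one view.

```bash
python3 - <<'E'
from h import *
sc=get_image("scene");im=np.mean([get_image("scene")["image"].astype(float) for _ in range(5)],0)
C=lambda x,y:(215+x/5.4-.4,135+y/5.4-.4)
def cen(u0,v0,f,r):
    u0,v0=round(u0),round(v0);us,vs=np.meshgrid(range(u0-r,u0+r+1),range(v0-r,v0+r+1))
    w=f(im[vs,us]);w=np.clip(w-np.median(w)-.3*(w.max()-np.median(w)),0,None);return (us*w).sum()/w.sum(),(vs*w).sum()/w.sum()
rd=lambda p:p[...,0]-p[...,1];wh=lambda p:p.min(2)
o=observe();t=o["position"];print(t)
lug=cen(*C(297,362),rd,3);ptr=cen(*C(300,338),wh,2)
y=.067;ax=np.array([np.cos(y),np.sin(y)])
L=onz(sc,*lug,t[2]-.028+.003)[:2];P=onz(sc,*ptr,t[2]-.028+.022)[:2]
print("lug",lug,L,L-.044*ax,"ptr",P,P-.0428*ax)
s=cen(*C(320,452),wh,2);oo=cen(*C(265,459),rd,2)
Sm=onz(sc,*s,.1285)[:2];O=onz(sc,*oo,.1285)[:2];print("slot mark",Sm,Sm-.0525*ax,"orange",O)
E
```

```text
[ 0.54973467 -0.06821142  0.20571491]
lug (np.float64(271.82123403875346), np.float64(201.62032324314671)) [ 0.58799642 -0.0675645 ] [ 0.54409514 -0.07051029] ptr [ 0.59266102 -0.06927936] [ 0.54995705 -0.07214482]
slot mark [ 0.60201353 -0.06768726] [ 0.54963132 -0.07120213] orange [ 0.59822227 -0.09554457]
```

drive_tool(
  steps=[
    [0.95,0,-0.5,-10,0],
    [0.95,0,0,-15,0],
    [0.95,0,0,-12,0],
    [0.95,0,0,-6,0],
    [0.95,0,0,-2,0],
    [0.95,0,0,-2,0],
    [0.95,0,0,-2,0],
    [0.95,0,0,-1,0],
    [0.95,0,0,-1,0],
    [0.95,0,0,0,0],
    [0.95,0,0,0,0],
  ],
)

```text
clock: 13.57
position: [0.5499, -0.0691, 0.155]
ee_rot: [-0.102, 3.139, -0.0]
force: [0.4, -0.7, -2.4]
width: 0.152
gripper_force: 30.0
```

drive_tool(
  steps=[
    [0.95,0,0,-1,0],
    [0.95,0,0,-1,0],
    [0.95,0,0,-1,0],
    [0.95,0,0,-1,0],
    [0.95,0,0,-1,0],
    [0.95,0,0,-1,0],
    [0.95,0,0,0,0],
    [0.95,0,0,0,0],
  ],
)

```text
clock: 14.23
position: [0.5497, -0.0691, 0.1487]
ee_rot: [0.102, -3.14, 0.0]
force: [-0.9, 0.2, -2.3]
width: 0.151
gripper_force: 30.0
```

drive_tool(
  steps=[
    [0.95,0,0,-1,0],
    [0.95,0,0,-1,0],
    [0.95,0,0,-1,0],
    [0.95,0,0,-1,0],
    [0.95,0,0,-0.7,0],
    [0.95,0,0,0,0],
    [0.95,0,0,0,0],
  ],
)

```text
clock: 14.82
position: [0.5497, -0.0691, 0.144]
ee_rot: [0.102, -3.14, 0.0]
force: [0.3, -0.4, -3.1]
width: 0.15
gripper_force: 30.0
```

drive_tool(
  steps=[
    [0.95,0,0,-0.5,0],
    [0.95,0,0,-0.5,0],
    [0.95,0,0,-0.5,0],
    [0.95,0,0,0,0],
    [0.95,0,0,0,0],
  ],
)

```text
clock: 15.23
position: [0.5498, -0.0691, 0.1427]
ee_rot: [-0.102, 3.14, 0.0]
force: [-0.1, 0.5, -0.0]
width: 0.152
gripper_force: 30.0
```

drive_tool(
  steps=[
    [0.95,0,0,-0.5,0],
    [0.95,0,0,-0.5,0],
    [0.95,0,0,0,0],
    [0.95,0,0,0,0],
  ],
)

```text
clock: 15.57
position: [0.5498, -0.0691, 0.1426]
ee_rot: [-0.102, 3.139, 0.001]
force: [-4.1, 0.8, 11.6]
width: 0.152
gripper_force: 30.0
```

drive_tool(
  steps=[
    [0.95,0,0,0.6,0],
    [0.95,0,0,0,-0.04],
    [0.95,0,0,0,-0.05],
    [0.95,0,0,0,-0.05],
    [0.95,0,0,0,-0.05],
    [0.95,0,0,0,-0.05],
    [0.95,0,0,0,-0.05],
    [0.95,0,0,0,-0.05],
    [0.95,0,0,0,-0.05],
    [0.95,0,0,0,-0.05],
    [0.95,0,0,0,-0.05],
    [0.95,0,0,0,-0.05],
    [0.95,0,0,0,0],
    [0.95,0,0,0,0],
    [0.95,0,0,0,0],
  ],
  grip_force=40,
)

```text
clock: 16.82
position: [0.5503, -0.0689, 0.1426]
ee_rot: [0.738, 3.053, 0.001]
force: [-0.6, 1.3, 5.2]
width: 0.15
gripper_force: 40.0
```

```bash
python3 - <<'E'
from h import *
sc=get_image("scene");save(sc,"final.png",(205,165,305,245),7.5)
o=observe();print(o["position"],o["ee_rot"],o["force"],o["ft_torque"],o["width"])
E
```

```text
[ 0.55027959 -0.068884    0.14262173] [7.37854976e-01 3.05265008e+00 7.53423343e-04] [-0.40870243  1.08169258  5.32945343] [0.23556273 0.17917275 0.06998773] 0.14991590782140576
```

View pics/final.png

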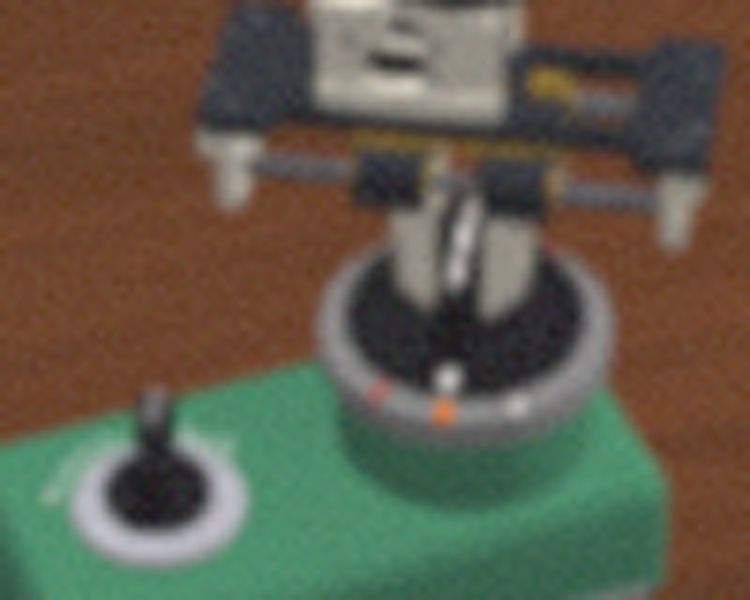

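The lid is fully down with its pointer at crop (448,378), in line with the orange mark at (444,411) and well clear of the red lock mark. The measured bar angle is -0.474 rad against -0.475 for the mark. The hold is steady at a 40 N grip with 5 N of downward push, so I hand it in.

```bash
python3 -c "
from cell import arm
print(arm.sign_off())"
```

```text
the job is handed in; nothing more can be done
None
```

The job is handed in: the dial is turned to the red mark (within about 0.03 rad by camera), and the lid is fully down and held steadily at the orange pulse marks, short of the lock click, at about 17 s on the robot's clock.

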